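Sweep the ebony slices into the catch fence

ROBOT

A 6-joint arm with a two-finger parallel gripper is mounted at the origin on the work surface. World frame = base frame: x ahead of the robot, y to its left, z up, the work surface at z = 0. Lengths are in mm, angles in rad, forces in N, time in s.
With the tool pointing down it reaches from about 300 to 750 mm from the base axis. Payload 8.5 kg.
Tool frame: the origin (TCP) lies at the very end of the fingers, on their centre line; the grasp point (between the pads) lies 19 mm behind it; z points along the fingers, y is the line along which they close (so a half turn about z gives the same grasp; the last joint's range is limited). The gripper opens to 88 mm and grips with 3 to 60 N. Pads are 18 mm wide; open, the fingers measure 123 mm over their backs; the gripper's body (75 mm by 187 mm) begins 45 mm behind the grasp point.
Start: joints at [1.09, 0.381, 1.297, -0, 1.464, -0.215], TCP at [144.467, 530.669, 238.748] pointing down, gripper open.
Joint ranges: [-3.11, 3.11], [-0.89, 2.33], [0.22, 2.48], [-1.42, 4.56], [0.17, 2.85], [-2.88, 2.88]. Speed limits (rad/s): [2.39, 2.39, 3.14, 3.14, 3.14, 3.14].

INTERFACE

Orientations are given as a unit quaternion [x, y, z, w].
In Python, from bench import ctrl, jaws, planner, vision, job, monitor gives the robot as it stands. Calls block until the motion is done:
- ctrl.movep(position, orientation): joint-space move of the TCP to a pose.
- ctrl.servo_line(position, feed=150, attitude=None, guard=None): straight line of the TCP; attitude=None keeps the orientation; feed is the mean speed in mm/s. With guard (N) it stops when the force on the tool has changed by that much, and returns True; else False.
- ctrl.set_joints(angles): joint-space move.
- jaws.let_go() and jaws.close(): open the fingers fully, or close them until they stop; the grip force is fixed at half the most.
- ctrl.dwell(seconds).
- planner.ik(position, orientation): joint angles nearest the present ones, or None.
- vision.snapshot(name): name is "side" or "top"; returns a dict with "image" (384x512x3 uint8, red, green, blue), "camera_matrix" (3x3 intrinsics, pixels), "k1" (the pictures are not rectified: a ray, as slopes to the right and down, at radius r is drawn at 1 + k1 r^2 times it, then the intrinsics apply), "world_to_cam" (4x4, takes a point from world to camera coordinates). Camera axes: x right, y down, z forward; pixel columns grow to the right and rows downward; lengths in mm; the calibration is good to about 2 mm. A picture is of the moment at which its call begins. There is no depth.
A pose or a line that the arm cannot do raises ctrl.MotionError and nothing moves.
- job.close_job(): hands the job in; it is judged then, once.
Readings, each from a call of its own:
- monitor.get_t(): time.
- monitor.get_joint_pos(): joint angles.
- monitor.get_joint_vel(): joint speeds.
- monitor.get_joint_efforts(): joint torques, N m.
- monitor.get_ee_pos(): TCP position.
- monitor.get_ee_rot(): TCP orientation.
- monitor.get_force(): force on the tool from outside, world axes, zero at the start.
- monitor.get_torque(): the same for the moment, N m.
- monitor.get_opening(): opening from 0.0 (shut) to 1.0 (fully open).
- monitor.get_grip_force(): force on a finger pad.
Only numpy, scipy, OpenCV 4.12 (cv2) and the standard library are available. Lean on these libraries where they do the work, as an engineer would, in place of code of your own. Each camera call takes 0.05 s, during which the arm holds its last target. There are 200 camera calls.

TASK

Before the buffing motor is used, clear the bench: sweep the three loose black ebony slices along the bench top with your fingertips until each lies wholly inside the three-sided wooden fence, past its open mouth. Push them only, do not pick them up; leave the brass end pin, the pumice stone and everything else where they are, and do not touch the motor.

Things in the scene. Friction and masses are not known exactly. Their poses are not given: they have to be found in the camera images.
- slice_a_center (a point): First slice of ebony dowel: a near-black disc 30 mm in diameter and 16 mm thick, about 13 g, lying flat and loose on the bench; the point is its centre, 8 mm above the bench. It slides when pushed and does not roll while flat.
- slice_a: The same disc as slice_a_center; this origin is the centre of its underside.
- slice_b_center (a point): Second slice of ebony dowel: a near-black disc 30 mm in diameter and 16 mm thick, about 13 g, lying flat and loose on the bench; the point is its centre, 8 mm above the bench. It slides when pushed and does not roll while flat.
- slice_b: The same disc as slice_b_center; this origin is the centre of its underside.
- slice_c_center (a point): Third slice of ebony dowel: a near-black disc 30 mm in diameter and 16 mm thick, about 13 g, lying flat and loose on the bench; the point is its centre, 8 mm above the bench. It slides when pushed and does not roll while flat.
- slice_c: The same disc as slice_c_center; this origin is the centre of its underside.
- fence: Fixed three-sided wooden catch fence, thin yellow floor flush with the bench (no step). Origin: on the bench, middle of the open mouth. x points from the mouth inwards, y along the mouth. Inside: 200 mm wide (y -100 to 100 mm), 100 mm deep (x 0 to 100 mm); outside that, side and back walls 10 mm thick, 25 mm high. The side walls end at the mouth line.
- end_pin: Polished brass end pin standing loose on its 24 mm wide foot, 42 mm tall; origin under its centre. Bystander.
- pumice: Loose round grey pumice stone, 44 mm in diameter, 24 mm high; origin under its centre. Bystander.
- headstock: Loose cedar headstock offcut, a flat board 18 mm high: a 85 x 60 mm head centred on the origin and a 36 mm wide neck stub that ends 85 mm from the origin on -x. Bystander.
- jar: Green glass jar of ebony dowels, 68 mm in diameter, 125 mm high over the dowels; origin under its centre. Bystander.
- tin: Red polish tin, 60 mm in diameter, 55 mm high; origin under its centre. Bystander.
- driver: Screwdriver, about 200 mm long, lying loose at the left of the bench, handle to its -x. Bystander.
- motor: Fixed buffing motor, grey base 130 x 200 mm (x, y) with a red rocker switch on its -x face, and a cloth-coloured wheel of 110 mm diameter at its +y end; 150 mm high over all; origin under the centre of the base. Bystander.

How it is judged (in metres and radians):
At the end, for the whole second after the job is handed in: All three slices rest on the bench inside the fence: each centre at least 13 mm past the mouth line and between the walls, at most 18 mm high, at rest (under 10 mm/s). The end pin stands upright and no loose bystander has moved by 15 mm or more (x of slice_a_center in the frame of fence between 0.013 and 0.105 m and y of slice_a_center in the frame of fence between -0.105 and 0.105 m and height (world z) of each of slice_a_center, slice_b_center, slice_c_center below 0.018 m and linear speed of each of slice_a, slice_b, slice_c below 0.01 m/s and x of slice_b_center in the frame of fence between 0.013 and 0.105 m and y of slice_b_center in the frame of fence between -0.105 and 0.105 m and x of slice_c_center in the frame of fence between 0.013 and 0.105 m and y of slice_c_center in the frame of fence between -0.105 and 0.105 m and distance of each of end_pin, pumice, headstock, jar, tin, driver from where it was at the start of the episode below 0.015 m and angle between end_pin's own z axis and vertical below 0.5 rad); the robot touches nothing.
It fails at once if a slice is lifted off the bench instead of swept (centre more than 20 mm up) (height (world z) of any of slice_a_center, slice_b_center, slice_c_center above 0.02 m).
It fails at once if a loose bystander is pushed more than 15 mm from its place (distance of any of end_pin, pumice, headstock, jar, tin, driver from where it was at the start of the episode above 0.015 m).
It fails at once if the end pin is tipped (angle between end_pin's own z axis and vertical above 0.5 rad).
It fails at once if the motor is touched (contact force between any of the arm, the fingers and motor above 2 N).
It also fails if it takes over 64 s, if anything falls off the work surface, if the arm or the gripper's body presses on something with over 40 N, if the wrist force passes 120 N, or if a joint passes its speed limit or range.

## Working session

There is one attempt and no reset: what is moved stays moved. The work goes in short steps, each a Python script; the robot and the scene stay as the last script left them, time stands still between calls to the robot, and variables do not carry over. Pictures are saved under pics/ and viewed, at most 10 in all, crops included, and the job is handed in when it is done.

```bash
mkdir -p pics; cat > h.py <<'E'
import numpy as np, cv2
from bench import ctrl,jaws,planner,vision,job,monitor
def snap(n,f=None):
    s=vision.snapshot(n)
    if f: cv2.imwrite('pics/'+f,cv2.cvtColor(s['image'],cv2.COLOR_RGB2BGR))
    return s
def px2w(s,u,v,z=0):
    K=np.array(s['camera_matrix']);T=np.array(s['world_to_cam']);k=s['k1']
    d=np.array([(u-K[0,2])/K[0,0],(v-K[1,2])/K[1,1]]);x=d.copy()
    for _ in range(30): x=d/(1+k*(x@x))
    R=T[:3,:3];c=-R.T@T[:3,3];r=R.T@np.array([x[0],x[1],1])
    return (c+r*(z-c[2])/r[2])[:2]
E
python3 - <<'E'
from h import *
for n in('top','side'):
    s=snap(n,n+'0.png');im=cv2.imread(f'pics/{n}0.png');cv2.imwrite(f'pics/{n}0b.png',cv2.resize(im,(800,600),interpolation=cv2.INTER_CUBIC))
    T=np.array(s['world_to_cam']);print(n,s['k1'],np.array(s['camera_matrix']).tolist(),(-T[:3,:3].T@T[:3,3]).round(),T[:3,:3].round(2).tolist())
print(monitor.get_t(),monitor.get_ee_rot())
E
```

```text
top -0.09765119148459434 [[442.035593712931, 0.0, 255.18377852813862], [0.0, 442.035593712931, 192.22062551929116], [0.0, 0.0, 1.0]] [ 397.   -7. 1570.] [[-0.02, -1.0, -0.0], [-1.0, 0.02, -0.1], [0.1, 0.0, -1.0]]
side -0.060052523099107115 [[397.03301437461835, 0.0, 253.75092817126574], [0.0, 397.03301437461835, 194.9012479627474], [0.0, 0.0, 1.0]] [  99. -658.  869.] [[0.83, -0.56, 0.02], [-0.39, -0.61, -0.69], [0.39, 0.56, -0.73]]
0.1 [ 1.32513262e-01  9.91181041e-01 -5.73677991e-04 -2.22839242e-04]
```

View pics/top0b.png

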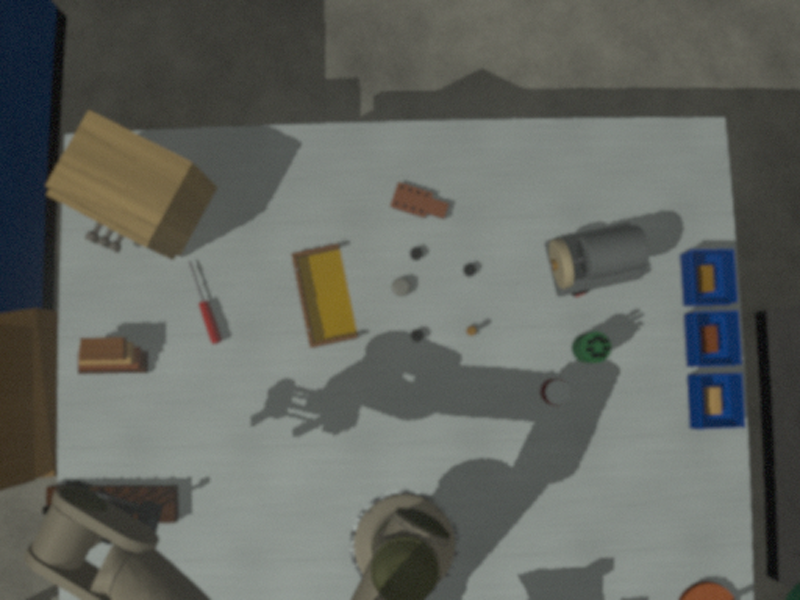

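View pics/side0b.png

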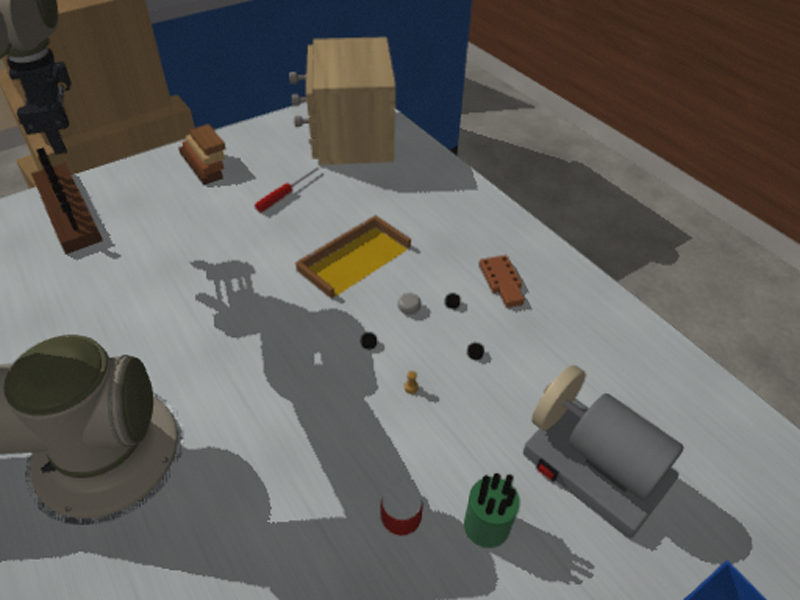

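The top view (enlarged 800x600) shows slices at about (418,252), (471,269) and (418,335). The pumice is at (403,285), the pin at (472,328), and the fence (yellow floor) opens to the right around (345,292). The side view shows the same objects. I'll crop both for finer readings.

```bash
python3 - <<'E'
import cv2,numpy as np
a=cv2.imread('pics/top0.png')[110:235,180:320]; b=cv2.imread('pics/side0.png')[130:260,185:345]
a=cv2.resize(a,None,fx=5,fy=4.8*5/4.8/1.0 if 0 else 4.8,interpolation=cv2.INTER_CUBIC) if 0 else cv2.resize(a,None,fx=4.8,fy=4.8,interpolation=cv2.INTER_CUBIC)
b=cv2.resize(b,None,fx=4.6,fy=4.6,interpolation=cv2.INTER_CUBIC)
cv2.imwrite('pics/ta.png',a);cv2.imwrite('pics/sb.png',b)
E
```

```text
(no output)
```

View pics/ta.png

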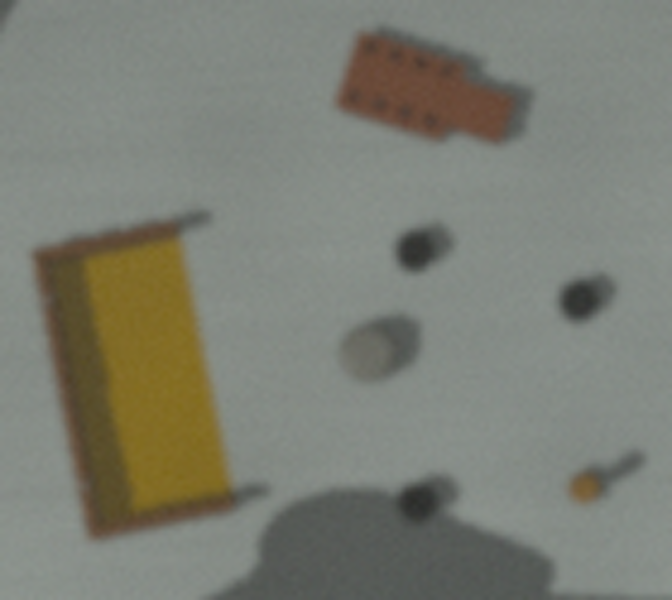

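View pics/sb.png

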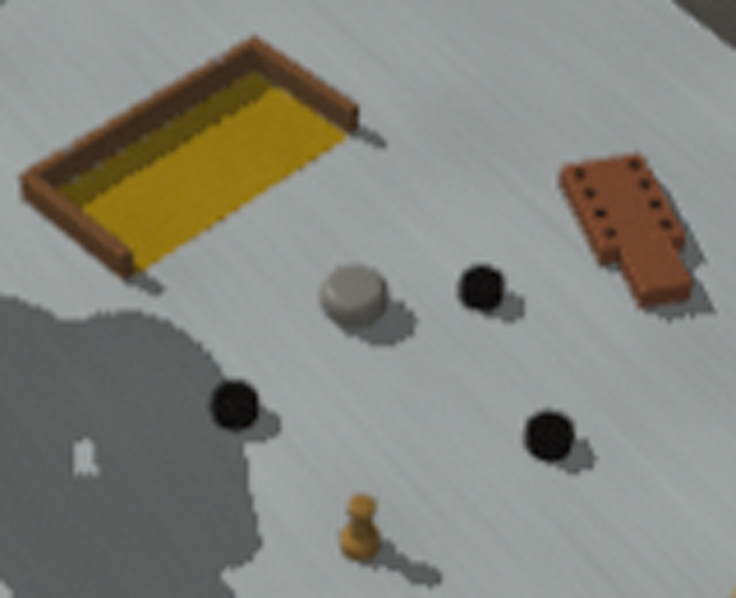

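In the top crop the slices are at (414,250), (579,299) and (417,501), the pumice at (368,350), the pin at (586,487), and the mouth corners at (182,237) and (232,500). In the side crop the slices are at (482,289), (549,436) and (235,405), the pumice at (354,296), the pin foot at (360,543), and the mouth corners at (350,133) and (135,274).

```bash
python3 - <<'E'
from h import *
t=snap('top');s=snap('side')
P=dict(A=((414,250),(482,289),8),B=((579,299),(549,436),8),C=((417,501),(235,405),8),pum=((368,350),(354,296),12),pin=((586,487),(360,543),0),m1=((182,237),(350,133),0),m2=((232,500),(135,274),0),neckend=((520,100),(692,290),18),neck2=((502,143),(640,305),18),bk=((37,250),(256,40),25),bk2=((93,537),(22,180),25))
for k,(a,b,z) in P.items():
    zt=42 if k=='pin' else z
    print(k,px2w(t,180+(a[0]+.5)/4.8-.5,110+(a[1]+.5)/4.8-.5,zt).round(),px2w(s,185+(b[0]+.5)/4.6-.5,130+(b[1]+.5)/4.6-.5,z).round())
E
```

```text
A [657. -44.] [656. -41.]
B [ 617. -166.] [ 616. -162.]
C [470. -41.] [469. -37.]
pum [582.  -8.] [580.  -4.]
pin [ 475. -163.] [ 478. -160.]
m1 [672. 129.] [675. 139.]
m2 [474.  95.] [476. 101.]
neckend [ 767. -126.] [ 764. -123.]
neck2 [ 734. -112.] [ 727. -115.]
bk [661. 235.] [659. 238.]
bk2 [448. 196.] [445. 197.]
```

```bash
cat >> h.py <<'E'
O=np.array([573,113.]);th=np.arctan2(.984,-.179)
R=np.array([[np.cos(th),-np.sin(th)],[np.sin(th),np.cos(th)]])
W=lambda p:O+R@np.array(p,float)      # fence -> world
F=lambda w:R.T@(np.array(w)-O)        # world -> fence
def push(p,q,feed=90,back=42,z=5):
    """push a disc from p to q (fence mm) with the flat of the shut fingers"""
    p,q=W(p),W(q);d=(q-p)/np.linalg.norm(q-p);phi=np.arctan2(d[1],d[0])
    st=p-back*d;en=q-24*d
    j0=np.array(monitor.get_joint_pos());best=None
    for f in(phi,phi+np.pi):
        o=np.array([np.cos(f/2),np.sin(f/2),0,0])
        j=planner.ik([*st,85],o)
        if j is not None and (best is None or abs(j[5])<abs(best[1][5])): best=(o,j)
    o=best[0];ctrl.movep([*st,85],o)
    print('down guard',ctrl.servo_line([*st,z],feed=90,guard=15))
    print('push guard',ctrl.servo_line([*en,z],feed=feed,guard=15),monitor.get_force())
    b=np.array(monitor.get_ee_pos())[:2]-12*d
    ctrl.servo_line([*b,z],feed=80);ctrl.servo_line([*b,85],feed=150)
    print('t',monitor.get_t(),'ee fence',F(b))
def discs():
    """dark round blobs in the side view -> fence mm"""
    s=snap('side');g=s['image'].max(2)
    n,_,st,c=cv2.connectedComponentsWithStats((g<45).astype(np.uint8))
    for i in range(1,n):
        if 30<st[i,4]<180:
            w=px2w(s,*c[i],8)
            if 400<w[0]<720 and -220<w[1]<240: print('blob',st[i,4],w.round(),F(w).round())
E
python3 - <<'E'
from h import *
discs();print(F([656,-42]),F([616,-164]),F([470,-39]),F([581,-6]),F([477,-161]))
jaws.close()
push(F([656,-42]),(62,-62))
discs();snap('side','s1.png');snap('top','t1.png')
E
python3 - <<'E'
import cv2,numpy as np
a=cv2.imread('pics/s1.png')
cv2.imwrite('pics/s1b.png',cv2.resize(a[80:290,140:400],None,fx=2.8,fy=2.8))
E
```

```text
blob 65 [656. -41.] [-167.  -55.]
blob 83 [468. -37.] [-129.  130.]
blob 82 [ 616. -163.] [-279.    7.]
[-167.35215005  -53.91899362] [-280.22338992    7.2699205 ] [-131.11153138  128.54091309] [-118.51040251   13.42700624] [-252.3945222   143.48869351]
down guard False
push guard False [-0.44536708  0.40669604  0.06482268]
t 9.35 ee fence [ 25.80266667 -60.73689859]
blob 57 [624. 188.] [ 65. -63.]
blob 77 [469. -38.] [-130.  130.]
blob 81 [ 616. -162.] [-279.    7.]
```

View pics/s1b.png

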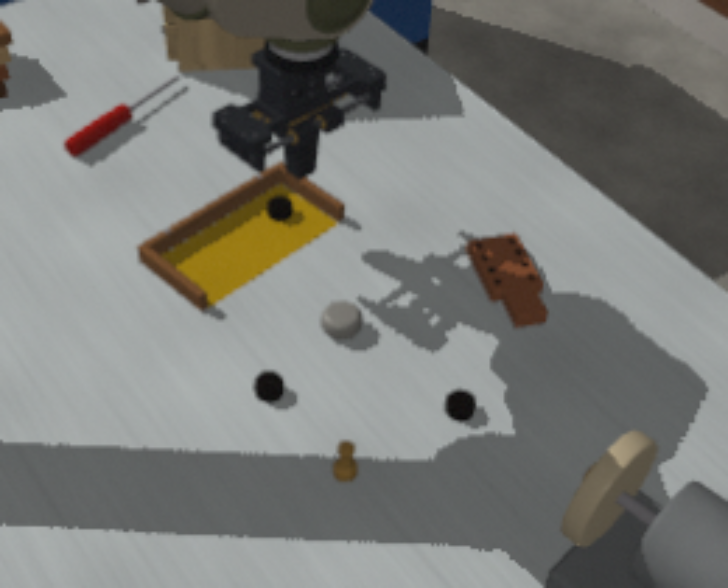

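Slice A is inside the fence at crop (280,208). The pumice (342,320), the pin (345,462) and the other two slices (269,386), (460,405) haven't moved. Next is B, in two legs around the pumice.

```bash
python3 - <<'E'
from h import *
push((-279,7),(-105,-55))
discs()
E
```

```text
down guard False
push guard False [-0.47098042  0.63815405 -0.12931556]
t 15.2583 ee fence [-139.19515058  -42.85236755]
blob 56 [624. 188.] [ 65. -64.]
blob 62 [647.  22.] [-103.  -56.]
blob 75 [469. -38.] [-130.  129.]
```

```bash
python3 - <<'E'
from h import *
push((-103,-55),(42,-18))
push((-130,129),(42,38))
ctrl.movep([300,-350,250],monitor.get_ee_rot()) if 0 else None
discs();print(monitor.get_t(),monitor.get_ee_pos())
p=monitor.get_ee_pos();ctrl.servo_line([p[0]-100,p[1]-0,220],feed=200)
discs();snap('side','s2.png');snap('top','t2.png')
a=cv2.imread('pics/s2.png');cv2.imwrite('pics/s2b.png',cv2.resize(a[80:290,140:400],None,fx=2.8,fy=2.8))
E
```

```text
down guard False
push guard False [-0.29596704 -0.15086154  0.10940533]
t 19.975 ee fence [  6.75994056 -26.99330935]
down guard False
push guard False [-0.2567306   0.18657066 -0.69572291]
t 25.4833 ee fence [ 9.98510754 54.92218175]
blob 56 [624. 188.] [ 65. -64.]
blob 56 [584. 160.] [ 44. -19.]
blob 58 [529. 150.] [44. 37.]
25.5333 [516.61696725 113.02802386  84.03040126]
blob 57 [624. 188.] [ 65. -63.]
blob 57 [583. 159.] [ 44. -19.]
blob 59 [529. 150.] [44. 37.]
```

View pics/s2b.png

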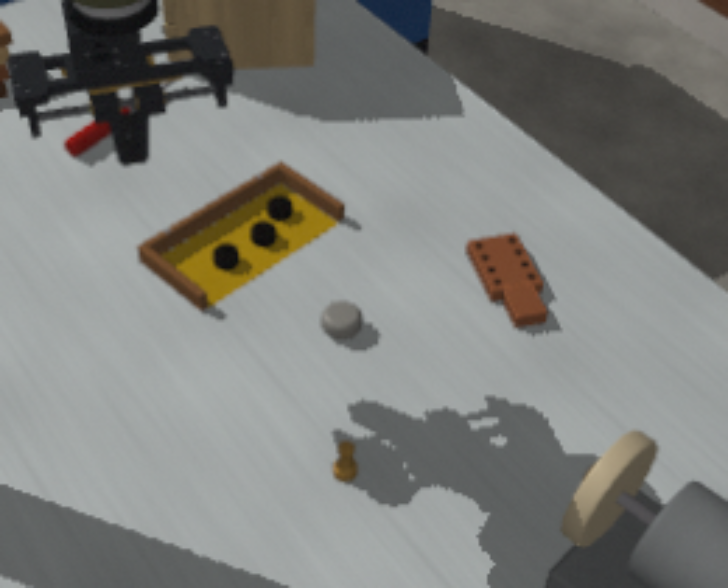

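All three slices lie inside the fence at (280,208), (263,234) and (226,257). The pumice (342,320), the pin (345,462) and the headstock haven't moved, and the arm is clear.

```bash
python3 -c "
from h import *
print(job.close_job())"
```

```text
the job is handed in; nothing more can be done
None
```

All three ebony slices were swept inside the fence, at least 44 mm past the mouth; the last image showed the pin, pumice and headstock unmoved, no push tripped the 15 N force guard, and the job was handed in at about 27 s (no verdict was returned).

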